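Line up the heat sinks by size on the kitting rail

TASK

Stand the four finned heat sinks on the grey rail in order of size, one centred on each white mark with its long side along the row: the biggest on the mark nearest the yellow screw bin, getting smaller step by step to the smallest beside the red multimeter. Do not knock any heat sink over, and leave the bin and the multimeter where they are.

Things in the scene. Friction and masses are not known exactly. Their poses are not given: they have to be found in the camera images.
- sink_silver: bare silver finned heat sink, a block with upright fins: 36 mm long (its own y), 28 mm wide (its own x; flat outer fins that can be gripped as solid), 34 mm tall; stands loose and upright on the table; origin at the centre of its underside, z up
- sink_copper: copper-coloured finned heat sink, a block with upright fins: 44 mm long (its own y), 32 mm wide (its own x; flat outer fins that can be gripped as solid), 46 mm tall; stands loose and upright on the table; origin at the centre of its underside, z up
- sink_blue: blue finned heat sink, a block with upright fins: 52 mm long (its own y), 36 mm wide (its own x; flat outer fins that can be gripped as solid), 58 mm tall; stands loose and upright on the table; origin at the centre of its underside, z up
- sink_black: black finned heat sink, a block with upright fins: 60 mm long (its own y), 40 mm wide (its own x; flat outer fins that can be gripped as solid), 70 mm tall; stands loose and upright on the table; origin at the centre of its underside, z up
- mark_1: white outline 66 x 52 mm with a small cross at its centre, flat on top of a fixed grey rail (75 mm wide, 345 mm long, 10 mm high); place 1 of four in a straight row, 85 mm apart (one end); origin at the cross on the rail's top face, its y along the row (the long side), x across it, z up. All four look alike
- mark_2: white outline 66 x 52 mm with a small cross at its centre, flat on top of a fixed grey rail (75 mm wide, 345 mm long, 10 mm high); place 2 of four in a straight row, 85 mm apart (second from that end); origin at the cross on the rail's top face, its y along the row (the long side), x across it, z up. All four look alike
- mark_3: white outline 66 x 52 mm with a small cross at its centre, flat on top of a fixed grey rail (75 mm wide, 345 mm long, 10 mm high); place 3 of four in a straight row, 85 mm apart (third from that end); origin at the cross on the rail's top face, its y along the row (the long side), x across it, z up. All four look alike
- mark_4: white outline 66 x 52 mm with a small cross at its centre, flat on top of a fixed grey rail (75 mm wide, 345 mm long, 10 mm high); place 4 of four in a straight row, 85 mm apart (the other end); origin at the cross on the rail's top face, its y along the row (the long side), x across it, z up. All four look alike
- bin: small open yellow bin of screws, 85 x 64 mm, 45 mm tall, loose on the table just past one end of the row (its centre about 105 mm from the centre of the nearest mark); it shows at which end the biggest heat sink goes; origin at the centre of its underside
- meter: red pocket multimeter lying on its back, 112 x 60 mm, 33 mm tall with its dial, loose on the table just past the row's other end (about 105 mm from the nearest mark); the smallest heat sink goes at this end; origin at the centre of its underside
There are look-alikes about, which are no part of the job. Several things have the shape of the sink_silver; the one meant has the colours described above.

How it is judged:
By the outcome, as a careful person would: the job done as asked, in the order asked, and still so for the second after the job is handed in, with the robot touching nothing.
It also fails if it takes over 99 s, if anything falls off the work surface, if the arm or the gripper's body presses on something with over 40 N, if the wrist force passes 120 N, or if a joint passes its speed limit or range.

ROBOT

A 7-joint arm with a two-finger parallel gripper is mounted at the origin on the work surface. World frame = base frame: x ahead of the robot, y to its left, z up, the work surface at z = 0. Lengths are in m, angles in rad, forces in N, time in s.
With the tool pointing down it reaches from about 0.4 to 0.925 m from the base axis. Payload 5.6 kg.
Tool frame: the origin (TCP) lies on the mounting face of the last link; the fingertips stand 173 mm ahead of it and the grasp point (between the pads) lies 155 mm ahead of it; z points along the fingers, y is the line along which they close (so a half turn about z gives the same grasp; the last joint's range is limited). The gripper opens to 85 mm and grips with 20 to 120 N. Pads are 22 mm wide; open, the fingers measure 114 mm over their backs; the gripper's body (76 mm by 85 mm) begins 54 mm behind the grasp point. The pads swing forward as they close: fully open they stand 13 mm farther back than shut.
Start: joints at [-0.043, 0.468, -0.012, 1.603, 0.006, 1.071, -0.056], TCP at [0.65, -0, 0.405] pointing down, gripper open.
Joint ranges: [-2.53, 2.53], [-0.31, 2.02], [-1.57, 1.55], [0.28, 2.44], [-1.29, 4.43], [0.15, 1.84], [-2.92, 2.92]. Speed limits (rad/s): [2.57, 2.57, 3.14, 3.14, 3.14, 3.14, 3.14].

INTERFACE

Orientations are given as a unit quaternion [w, x, y, z].
In Python, from bench import robot, viewer, finish_job, spotter gives the robot as it stands.
- The arm moves only by the shell command python3 -m handwheel 'ROWS' [FORCE]. ROWS is JSON, a list of rows, each an object with "twist": the turn, a rotation vector about the tool's x, y, z in degrees, a list of three; "translation": the shift along the tool's x, y, z in mm, a list of three; "claw": the opening in per cent of the stroke, from 0 (shut) to 100 (fully open). A call has 1 to 20 rows; each row is the pose to reach, as a shift and turn from the pose commanded when the call began, along the tool's axes at that moment; what a row does not reach only later rows make up. A row lasts 1/12 s, in which the tool goes at most 41.7 mm and 7.16 degrees, less where a joint would pass 70% of its speed; a pose out of reach is approached as far as the arm can. A call with a gripper value outside its range is refused whole. The fingers move at their own pace and stop on an object; FORCE is the grip in N (left out, the last holds). Time passes only in rows, so rows that repeat a pose let the fingers close. It gives the time, the measured TCP pose, the force, the opening and the grip force at its end, in the units of the state.
- robot.sense(): the state, without advancing time (a new reading comes with each control period).
- viewer.snapshot(name): name is "scene" or "side" or "wrist"; returns the picture (480x640x3 uint8, blue, green, red); there is no depth.
- viewer.camera_info(name): a dict with "fx", "fy", "cx", "cy" (pixels), "R" (3x3) and "t" (3): a world point X has camera coordinates R X + t. Camera axes: x right, y down, z forward; pixel columns grow to the right and rows downward; lengths in m; the calibration is good to about 2 mm. A picture is of the moment at which its call begins: read the wrist's pose just before it. camera_info takes no time and is no camera call; for the wrist camera it gives the pose at the moment of the call.
- finish_job(): hands the job in; it is judged then, once.
Trained networks look in the newest picture that a camera, given by its name, has taken for a name from the list of things; names that differ only in an ending like _2 or _b are one class to them, and where a whole thing is asked for, a point or a joint stands for the part that bears it (a point fixed in the world has none). Each returns a list of dicts, best first, with "score" (0 to 1); they miss things now and then, are a little off and sometimes report something else, mostly with a low value. They report only what shows in the picture. A call takes as long as a camera call. They do not tell look-alikes from the thing itself.
- spotter.recognise(query, camera): "bbox" ([left, top, width, height] in pixels, round what is visible of it).
The state is a dict: "t": time; "q": joint angles; "joint_velocities": joint speeds; "effort": joint torques, N m; "position": TCP position; "eef_rot": TCP orientation; "wrist_force": force on the tool from outside, world axes, zero at the start; "moment": the same for the moment, N m; "finger_gap": finger opening in m; "finger_force": force on a finger pad.
Only numpy, scipy, OpenCV 4.12 (cv2) and the standard library are available. Lean on these libraries where they do the work, as an engineer would, in place of code of your own. Each camera call takes 0.05 s, during which the arm holds its last target. There are 200 camera calls.

## Working session

There is one attempt and no reset: what is moved stays moved. The work goes in short steps, Python scripts to look and compute and a shell command to move; the robot and the scene stay as the last step left them, time stands still between calls to the robot, and variables do not carry over. Pictures are saved under pics/ and viewed, at most 14 in all, crops included, and the job is handed in when it is done.

```bash
mkdir -p pics; ls; python3 - <<'E'
from bench import robot,viewer
import cv2,json
s=robot.sense();print(s['t'],s['position'],s['eef_rot'],s['finger_gap'])
for n in("scene","side","wrist"):
    cv2.imwrite(f"pics/{n}0.png",viewer.snapshot(n)); c=viewer.camera_info(n);print(n,c)
E
```

```text
pics
0.0 [ 6.49738952e-01 -6.54703394e-05  4.03703104e-01] [-5.87361992e-04  7.07133271e-01  7.07079709e-01 -6.91187526e-04] 0.08553498265729927
scene {'fx': 540.4844974013499, 'fy': 540.4844974013499, 'cx': 316.61794247363304, 'cy': 236.1491519861402, 'R': array([[ 0.82059684,  0.57113879, -0.02052607],
       [ 0.34000696, -0.5167509 , -0.785725  ],
       [-0.45936489,  0.63778444, -0.61823531]]), 't': array([-0.46419817, -0.13025921,  1.15430836])}
side {'fx': 520.5516961092763, 'fy': 520.5516961092763, 'cx': 320.02819852796085, 'cy': 238.60517427606882, 'R': array([[ 0.86522246, -0.50133416, -0.0073589 ],
       [-0.38481486, -0.65457703, -0.65072761],
       [ 0.32141501,  0.56585596, -0.75927559]]), 't': array([-0.44907145,  0.24372054,  0.86768482])}
wrist {'fx': 408.63967680188205, 'fy': 408.63967680188205, 'cx': 317.3537591910601, 'cy': 241.00227291774067, 'R': array([[ 9.99998033e-01, -6.56384615e-04, -1.87186991e-03],
       [-5.93770001e-06, -9.44651113e-01,  3.28076628e-01],
       [-1.98360845e-03, -3.28075971e-01, -9.44649259e-01]]), 't': array([-0.65074236, -0.04372463,  0.38100067])}
```

View pics/scene0.png

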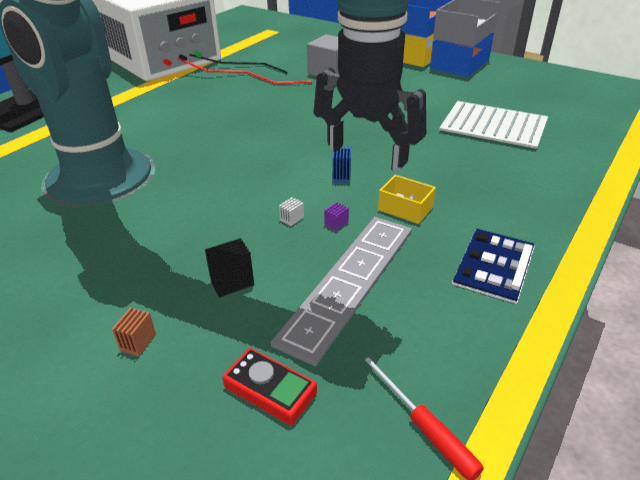

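View pics/side0.png

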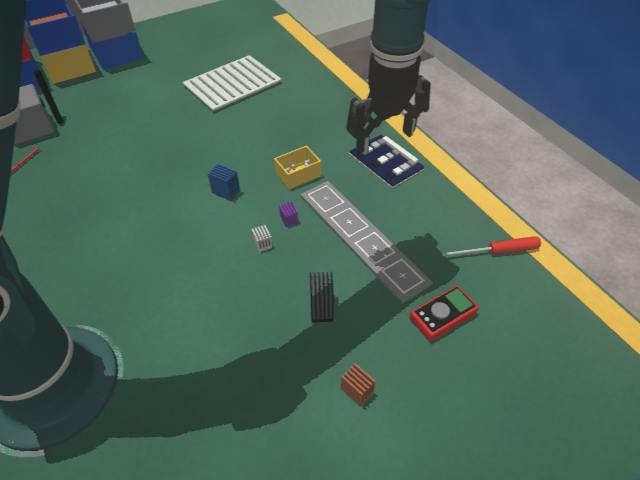

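View pics/wrist0.png

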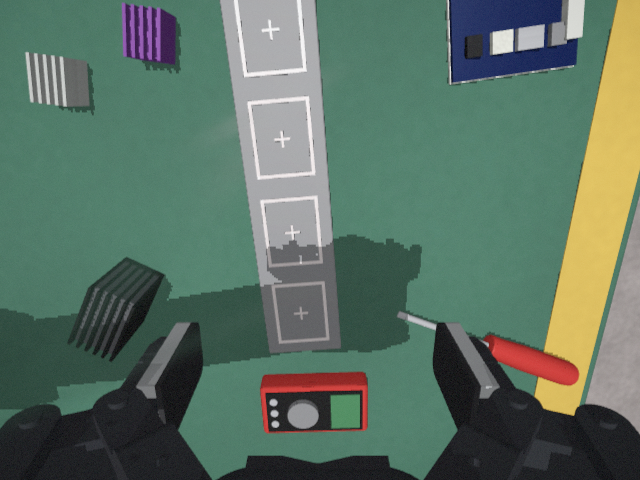

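The candidates for sink_silver in the scene picture are the silver block at (291,211), which matches the description, and a purple block of the same shape at (337,216), which is a look-alike. The others are black (230,267), copper (134,332) and blue (342,166). The bin is at (407,198), the meter at (270,385) and the marks at (382,235), (361,263), (337,294) and (309,330). Mark 0.4 of the row is partly in the gripper's shadow.

```bash
cat > h.py <<'E'
import cv2,numpy as np
from scipy.optimize import minimize
from bench import robot,viewer,spotter
DIM=dict(silver=(28,36,34),copper=(32,44,46),blue=(36,52,58),black=(40,60,70))
def proj(c,X):
    Y=np.asarray(X)@c['R'].T+c['t']; return np.c_[c['fx']*Y[:,0]/Y[:,2]+c['cx'],c['fy']*Y[:,1]/Y[:,2]+c['cy']]
def ray(c,uv,z):
    d=c['R'].T@np.array([(uv[0]-c['cx'])/c['fx'],(uv[1]-c['cy'])/c['fy'],1]);o=-c['R'].T@c['t'];return o+d*(z-o[2])/d[2]
def box(p,n,z0=0):
    w,l,h=np.array(DIM[n])/1000;x,y,a=p
    P=np.array([[sx*w/2,sy*l/2,z] for sx in(-1,1) for sy in(-1,1) for z in(z0,z0+h)])
    R=np.array([[np.cos(a),-np.sin(a),0],[np.sin(a),np.cos(a),0],[0,0,1]]);return P@R.T+[x,y,0]
def mask(img,n,bb,pad=6):
    hsv=cv2.cvtColor(img,cv2.COLOR_BGR2HSV).astype(int);H,S,V=hsv[...,0],hsv[...,1],hsv[...,2]
    b,g,r=[img[...,i].astype(int) for i in range(3)]
    m=dict(silver=S<60,copper=(r>g+15)&(r>b+15),blue=(b>g+12)&(b>r+12),black=(g-(b+r)/2<9)&(V<95))[n].astype(np.uint8)
    x,y,w,h=[int(v) for v in bb];k=np.zeros_like(m);k[max(0,y-pad):y+h+pad,max(0,x-pad):x+w+pad]=1;m=m*k
    m=cv2.morphologyEx(m,cv2.MORPH_CLOSE,np.ones((5,5),np.uint8))
    q,lab,st,_=cv2.connectedComponentsWithStats(m);return (lab==1+np.argmax(st[1:,4])).astype(np.uint8)
def cost(p,n,views,z0=0):
    s=0
    for c,m in views:
        uv=cv2.convexHull(proj(c,box(p,n,z0)).astype(np.float32))
        k=np.zeros_like(m);cv2.fillConvexPoly(k,np.round(uv*16).astype(np.int32),1,shift=4)
        s+=1-(k&m).sum()/max(1,(k|m).sum())
    return s/len(views)
def fit(n,views,x0,z0=0):
    best=None
    for a in np.arange(-90,90,15):
        p=np.r_[x0[:2],np.radians(a)]
        S=np.array([p,p+[.008,0,0],p+[0,.008,0],p+[0,0,.15]])
        r=minimize(cost,p,args=(n,views,z0),method='Nelder-Mead',options=dict(initial_simplex=S,maxiter=150))
        if best is None or r.fun<best.fun:best=r
    return best
E
python3 - <<'E'
from h import *
im={k:cv2.imread(f"pics/{k}0.png") for k in("scene","side","wrist")};C={k:viewer.camera_info(k) for k in im}
for uv in[(269.5,30),(282,139),(292,232),(301,313.5)]:print('mark',ray(C['wrist'],uv,.01).round(4))
for uv in[(382.5,235),(361,263),(337,294.5),(309,330.5)]:print('mark scene',ray(C['scene'],uv,.01).round(4))
ok={'silver':(291,211),'copper':(134,332),'blue':(342,166),'black':(230,267)}
for n in DIM:
    V={};x0=None
    for k in("scene","side"):
        d=spotter.recognise('sink_'+n,k); print(n,k,[(np.round(e['bbox']).astype(int).tolist(),round(e['score'],2)) for e in d[:4]])
        if n=='silver':d=sorted(d,key=lambda e:np.hypot(e['bbox'][0]+e['bbox'][2]/2-{'scene':291,'side':262}[k],e['bbox'][1]+e['bbox'][3]/2-{'scene':211,'side':238}[k]))
        if not d: continue
        bb=d[0]['bbox'];m=mask(im[k],n,bb);V[k]=(C[k],m)
        if x0 is None:x0=ray(C[k],(bb[0]+bb[2]/2,bb[1]+bb[3]/2),DIM[n][2]/2000)
    if n in('black','silver'):
        bb={'black':(68,256,98,106),'silver':(25,50,68,60)}[n];V['wrist']=(C['wrist'],mask(im['wrist'],n,bb))
    r=fit(n,list(V.values()),x0);print(n,r.x[:2].round(4),np.degrees(r.x[2]).round(1),'cost',[round(cost(r.x,n,[v]),3) for v in V.values()])
    for k,v in V.items():
        cs,_=cv2.findContours(v[1],0,1);cv2.drawContours(im[k],cs,-1,(0,255,255),1)
        cv2.polylines(im[k],[cv2.convexHull(proj(v[0],box(r.x,n)).astype(np.float32)).astype(np.int32)],True,(0,0,255),1)
c1=cv2.resize(im['scene'][130:370,90:430],None,fx=1.4,fy=1.4);c2=cv2.resize(im['wrist'][0:370,0:200],None,fx=.9,fy=.9)
o=np.zeros((337,800,3),np.uint8);o[:336,:476]=c1[:336,:476];o[:333,480:660]=c2;cv2.imwrite('pics/fit.png',o)
E
```

```text
mark [0.6127 0.1353 0.01  ]
mark [0.6202 0.0506 0.01  ]
mark [ 0.6271 -0.0339  0.01  ]
mark [ 0.6343 -0.1197  0.01  ]
mark scene [0.6113 0.1389 0.01  ]
mark scene [0.6186 0.0534 0.01  ]
mark scene [ 0.6261 -0.031   0.01  ]
mark scene [ 0.6329 -0.1156  0.01  ]
silver scene [([279, 199, 25, 26], 0.88)]
silver side [([256, 228, 18, 23], 0.75), ([277, 205, 20, 22], 0.62)]
silver [0.4405 0.0979] -7.4 cost [np.float64(0.093), np.float64(0.038), np.float64(0.02)]
copper scene [([114, 310, 43, 43], 0.67)]
copper side [([342, 366, 36, 37], 0.71)]
copper [ 0.4338 -0.2653] 17.5 cost [np.float64(0.055), np.float64(0.091)]
blue scene [([331, 148, 21, 33], 0.81), ([377, 174, 58, 54], 0.6)]
blue side [([206, 166, 33, 33], 0.7)]
blue [0.4343 0.2789] 33.3 cost [np.float64(0.086), np.float64(0.115)]
black scene [([206, 241, 48, 55], 0.98), ([276, 198, 26, 29], 0.31)]
black side [([308, 276, 24, 49], 0.67)]
black [ 0.4673 -0.0968] -30.9 cost [np.float64(0.073), np.float64(0.144), np.float64(0.119)]
```

View pics/fit.png

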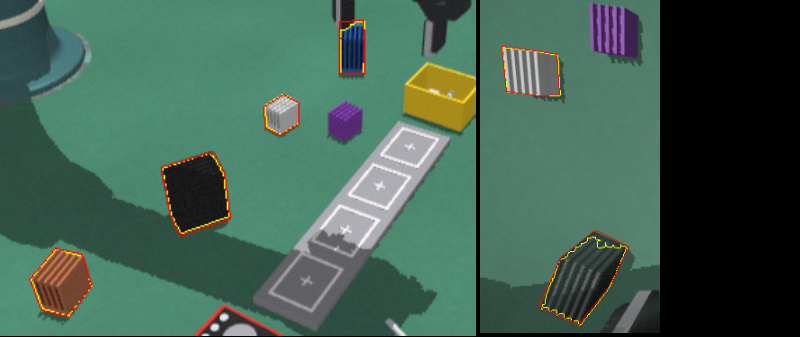

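The fits agree with the outlines. The silver block is the bare one at scene (291,211), and the purple one at (337,216) is left out. The marks lie 85.0 mm apart on a row at yaw +4.8°, which is consistent with the given spacing. Next I'll compute the hover over black.

```bash
cat >> h.py <<'E'
from scipy.spatial.transform import Rotation as Ro
MK=dict(black=(.6118,.1372),blue=(.6192,.0523),copper=(.6265,-.0324),silver=(.6336,-.1175))
def delta(x,y,z,yaw):
    s=robot.sense();q=np.asarray(s['eef_rot']);R0=Ro.from_quat(q[[1,2,3,0]])
    Rt=Ro.from_euler('z',yaw,degrees=True)*Ro.from_matrix([[0,1,0],[1,0,0],[0,0,-1]])
    print('t',round(s['t'],2),'delta mm',(R0.inv().apply(np.array([x,y,z])-s['position'])*1000).round(1),'twist',(R0.inv()*Rt).as_rotvec(degrees=True).round(2),'gap',round(s['finger_gap'],4),'F',np.round(s['wrist_force'],1))
def refine(n,p,z0=0,w=None):
    V=[]
    for k in(("scene","side","wrist") if not w else w):
        c=viewer.camera_info(k);im=viewer.snapshot(k);uv=proj(c,box([p[0],p[1],np.radians(p[2])],n,z0))
        lo,hi=uv.min(0),uv.max(0)
        try:m=mask(im,n,(*lo,*(hi-lo)),10)
        except ValueError:continue
        r=fit(n,[(c,m)],p,z0);print(k,r.x[:2].round(4),np.degrees(r.x[2]).round(1),round(r.fun,3));V.append((c,m))
    r=fit(n,V,p,z0);print('ALL',r.x[:2].round(4),np.degrees(r.x[2]).round(1),round(r.fun,3));return r.x
E
python3 - <<'E'
from h import *
delta(.4673,-.0968,.36,-30.9)
print(ray(viewer.camera_info('wrist'),(150,33),.02))
c=viewer.camera_info('side');print([ray(c,u,.01).round(4).tolist() for u in[(326,198),(349.5,222),(375,247),(403,276)]])
E
```

```text
t 0.55 delta mm [ -96.8 -182.7   44.7] twist [ 0.    0.   30.89] gap 0.0851 F [0.1 0.1 0.4]
[0.52121712 0.13201058 0.02      ]
[[0.6135, 0.1369, 0.01], [0.6199, 0.051, 0.01], [0.6277, -0.0324, 0.01], [0.6335, -0.1193, 0.01]]
```

```bash
python3 -m handwheel '[{"twist":[0,0,31],"translation":[-97,-183,45],"claw":100},{"twist":[0,0,31],"translation":[-97,-183,45],"claw":100},{"twist":[0,0,31],"translation":[-97,-183,45],"claw":100},{"twist":[0,0,31],"translation":[-97,-183,45],"claw":100},{"twist":[0,0,31],"translation":[-97,-183,45],"claw":100},{"twist":[0,0,31],"translation":[-97,-183,45],"claw":100},{"twist":[0,0,31],"translation":[-97,-183,45],"claw":100},{"twist":[0,0,31],"translation":[-97,-183,45],"claw":100}]' 40
python3 - <<'E'
from h import *
r=refine('black',(.4673,-.0968,-30.9))
cv2.imwrite('pics/w1.png',viewer.snapshot('wrist'))
delta(r[0],r[1],.197,np.degrees(r[2]))
E
```

```text
t: 1.22
position: [0.4677, -0.0969, 0.3604]
eef_rot: [0.001, 0.87, 0.493, 0.001]
wrist_force: [-0.2, 0.3, 0.5]
finger_gap: 0.0853
finger_force: 0.0
scene [ 0.464 -0.095] -33.2 0.05
side [ 0.4675 -0.0969] -30.8 0.143
wrist [ 0.4669 -0.0977] -28.5 0.245
ALL [ 0.4672 -0.0969] -30.8 0.159
t 1.42 delta mm [ -1.1  -0.8 163. ] twist [ 0.06 -0.03 -0.09] gap 0.0855 F [-0.2  0.4  0.1]
```

View pics/w1.png

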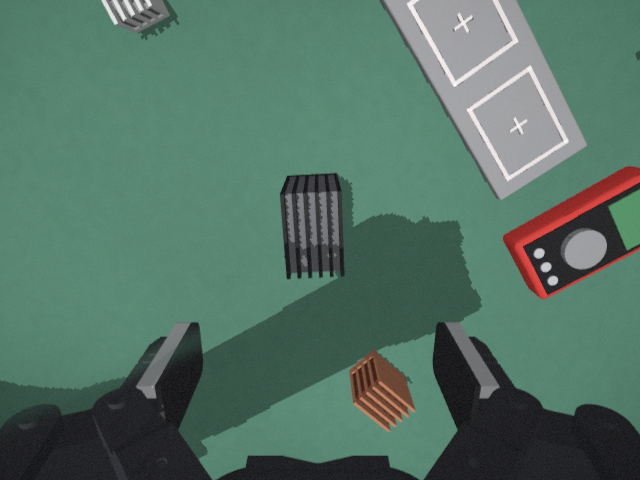

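The wrist view shows black at (315,225), upright and square to the fingers, with nothing in the fingers' way. Descending and gripping.

```bash
python3 -m handwheel '[{"twist":[0,0,0],"translation":[-1,-1,40],"claw":100},{"twist":[0,0,0],"translation":[-1,-1,80],"claw":100},{"twist":[0,0,0],"translation":[-1,-1,120],"claw":100},{"twist":[0,0,0],"translation":[-1,-1,145],"claw":100},{"twist":[0,0,0],"translation":[-1,-1,163],"claw":100},{"twist":[0,0,0],"translation":[-1,-1,163],"claw":100},{"twist":[0,0,0],"translation":[-1,-1,163],"claw":35},{"twist":[0,0,0],"translation":[-1,-1,163],"claw":35},{"twist":[0,0,0],"translation":[-1,-1,163],"claw":35},{"twist":[0,0,0],"translation":[-1,-1,163],"claw":35},{"twist":[0,0,0],"translation":[-1,-1,163],"claw":35},{"twist":[0,0,0],"translation":[-1,-1,163],"claw":35},{"twist":[0,0,0],"translation":[-1,-1,163],"claw":35},{"twist":[0,0,0],"translation":[-1,-1,163],"claw":35}]' 40
```

```text
t: 2.58
position: [0.4662, -0.0973, 0.1982]
eef_rot: [0.001, 0.87, 0.493, 0.001]
wrist_force: [-1.2, 0.4, 6.7]
finger_gap: 0.0398
finger_force: 40.0
```

```bash
python3 -m handwheel '[{"twist":[0,0,0],"translation":[0,0,-15],"claw":30},{"twist":[0,0,0],"translation":[0,0,-45],"claw":30},{"twist":[0,0,0],"translation":[0,0,-80],"claw":30},{"twist":[0,0,0],"translation":[0,0,-100],"claw":30},{"twist":[0,0,0],"translation":[0,0,-100],"claw":30},{"twist":[0,0,0],"translation":[0,0,-100],"claw":30}]' 40
python3 - <<'E'
from h import *
r=refine('black',(.4673,-.0968,-30.9),.1,("scene","side"))
delta(*MK['black'],.30,4.8)
E
```

```text
t: 3.08
position: [0.4658, -0.0973, 0.2981]
eef_rot: [0.001, 0.87, 0.492, 0.002]
wrist_force: [-0.6, -0.6, -2.7]
finger_gap: 0.0397
finger_force: 40.9
scene [ 0.4617 -0.0926] -33.6 0.162
side [ 0.4791 -0.073 ] 34.0 0.274
ALL [ 0.4638 -0.0923] 14.9 0.3
t 3.18 delta mm [276.6   5.1  -4.1] twist [-8.00e-02  1.00e-02 -3.58e+01] gap 0.0401 F [ 0.1 -0.2 -2.9]
```

```bash
python3 -m handwheel '[{"twist":[0,0,-4],"translation":[25,0,0],"claw":30},{"twist":[0,0,-8],"translation":[55,1,0],"claw":30},{"twist":[0,0,-12],"translation":[90,2,0],"claw":30},{"twist":[0,0,-17],"translation":[125,2,0],"claw":30},{"twist":[0,0,-22],"translation":[160,3,0],"claw":30},{"twist":[0,0,-27],"translation":[195,4,0],"claw":30},{"twist":[0,0,-31],"translation":[230,5,0],"claw":30},{"twist":[0,0,-34],"translation":[257,5,0],"claw":30},{"twist":[0,0,-36],"translation":[277,5,0],"claw":30},{"twist":[0,0,-36],"translation":[277,5,0],"claw":30},{"twist":[0,0,-36],"translation":[277,5,0],"claw":30},{"twist":[0,0,-36],"translation":[277,5,0],"claw":30}]' 40
python3 - <<'E'
from h import *
delta(*MK['black'],.210,4.8)
cv2.imwrite('pics/w2.png',viewer.snapshot('wrist'))
E
```

```text
t: 4.18
position: [0.6119, 0.1365, 0.2947]
eef_rot: [-0.001, 0.676, 0.737, -0.002]
wrist_force: [-0.5, -0.8, -2.8]
finger_gap: 0.0398
finger_force: 40.7
t 4.18 delta mm [ 0.8  0.3 84.6] twist [-0.22  0.08  0.14] gap 0.0398 F [-0.5 -0.8 -2.8]
```

View pics/w2.png

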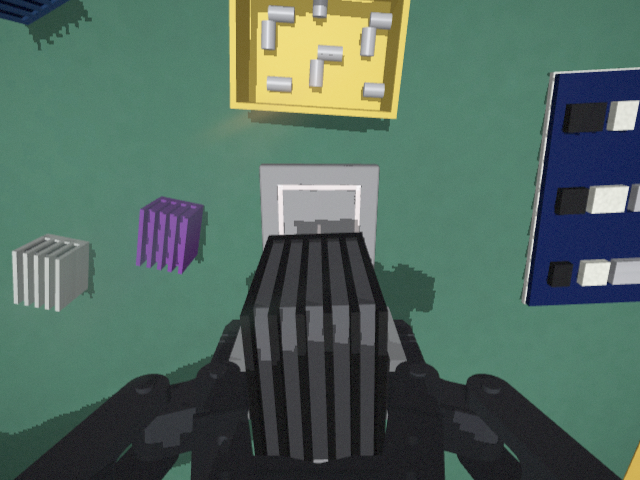

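Black is held upright above mark 1, and the bin at (320,55) is clear of the fingers. Lowering.

```bash
python3 -m handwheel '[{"twist":[0,0,0],"translation":[1,0,25],"claw":30},{"twist":[0,0,0],"translation":[1,0,50],"claw":30},{"twist":[0,0,0],"translation":[1,0,70],"claw":30},{"twist":[0,0,0],"translation":[1,0,80],"claw":30},{"twist":[0,0,0],"translation":[1,0,84],"claw":30},{"twist":[0,0,0],"translation":[1,0,86],"claw":30},{"twist":[0,0,0],"translation":[1,0,86],"claw":30},{"twist":[0,0,0],"translation":[1,0,86],"claw":30}]' 40
python3 - <<'E'
from h import *
delta(*MK['black'],.2082,4.8)
E
```

```text
t: 4.9
position: [0.6131, 0.1384, 0.2119]
eef_rot: [0.001, 0.676, 0.737, 0.001]
wrist_force: [0.4, 0.3, -1.9]
finger_gap: 0.0401
finger_force: 40.8
t 4.9 delta mm [-1.1 -1.4  3.7] twist [ 0.12 -0.02  0.18] gap 0.0401 F [ 0.4  0.3 -1.9]
```

```bash
python3 -m handwheel '[{"twist":[0,0,0],"translation":[-1,-1,1],"claw":30},{"twist":[0,0,0],"translation":[-1,-1,2],"claw":30},{"twist":[0,0,0],"translation":[-1,-1,2],"claw":30}]' 40
```

```text
t: 5.15
position: [0.6116, 0.1373, 0.2091]
eef_rot: [0.0, 0.676, 0.737, 0.0]
wrist_force: [0.1, -0.1, -2.3]
finger_gap: 0.04
finger_force: 40.8
```

```bash
python3 -m handwheel '[{"twist":[0,0,0],"translation":[0,0,1],"claw":30},{"twist":[0,0,0],"translation":[0,0,1],"claw":30},{"twist":[0,0,0],"translation":[0,0,1],"claw":55},{"twist":[0,0,0],"translation":[0,0,1],"claw":60},{"twist":[0,0,0],"translation":[0,0,1],"claw":80},{"twist":[0,0,0],"translation":[0,0,1],"claw":80},{"twist":[0,0,0],"translation":[0,0,1],"claw":80},{"twist":[0,0,0],"translation":[0,0,1],"claw":80},{"twist":[0,0,0],"translation":[0,0,-15],"claw":80},{"twist":[0,0,0],"translation":[0,0,-50],"claw":80},{"twist":[0,0,0],"translation":[0,0,-90],"claw":80},{"twist":[0,0,0],"translation":[0,0,-130],"claw":100},{"twist":[0,0,0],"translation":[0,0,-150],"claw":100},{"twist":[0,0,0],"translation":[0,0,-150],"claw":100},{"twist":[0,0,0],"translation":[0,0,-150],"claw":100}]' 40
python3 - <<'E'
from h import *
delta(.4343,.2789,.36,33.3)
refine('black',(*MK['black'],4.8),.01)
E
```

```text
t: 6.4
position: [0.6118, 0.1374, 0.3604]
eef_rot: [0.001, 0.676, 0.737, 0.001]
wrist_force: [-0.4, -0.7, -1.4]
finger_gap: 0.0856
finger_force: 0.0
t 6.4 delta mm [ 1.564e+02 -1.645e+02 -1.000e-01] twist [ 1.900e-01  2.000e-02 -2.831e+01] gap 0.0856 F [-0.4 -0.7 -1.4]
scene [0.6128 0.1357] 10.3 0.079
side [0.6103 0.1307] 4.8 0.277
wrist [0.6134 0.1359] 7.4 0.393
ALL [0.6132 0.1354] 8.0 0.266
```

```bash
python3 -m handwheel '[{"twist":[0,0,-5],"translation":[25,-26,0],"claw":100},{"twist":[0,0,-12],"translation":[52,-55,0],"claw":100},{"twist":[0,0,-18],"translation":[80,-84,0],"claw":100},{"twist":[0,0,-24],"translation":[108,-113,0],"claw":100},{"twist":[0,0,-28],"translation":[135,-142,0],"claw":100},{"twist":[0,0,-28],"translation":[156,-164,0],"claw":100},{"twist":[0,0,-28],"translation":[156,-164,0],"claw":100},{"twist":[0,0,-28],"translation":[156,-164,0],"claw":100}]' 40
python3 - <<'E'
from h import *
r=refine('blue',(.4343,.2789,33.3))
delta(r[0],r[1],.190,np.degrees(r[2]))
a=viewer.snapshot('scene')[100:340,200:500];b=viewer.snapshot('wrist')
cv2.imwrite('pics/c3.png',np.hstack([cv2.resize(a,(450,360)),cv2.resize(b,(350,262),)[:262].copy() if 0 else cv2.copyMakeBorder(cv2.resize(b,(350,262)),0,98,0,0,0)]))
E
```

```text
t: 7.22
position: [0.433, 0.2797, 0.3575]
eef_rot: [-0.001, 0.475, 0.88, -0.001]
wrist_force: [0.0, -0.3, -0.5]
finger_gap: 0.0857
finger_force: 0.0
scene [0.434  0.2795] 33.2 0.028
side [0.4363 0.2791] 16.9 0.09
wrist [0.4369 0.2765] 30.6 0.061
ALL [0.435  0.2792] 31.7 0.085
t 7.37 delta mm [  1.8   0.7 167.9] twist [-0.07  0.03  1.19] gap 0.0853 F [ 0.  -0.5  0. ]
```

View pics/c3.png

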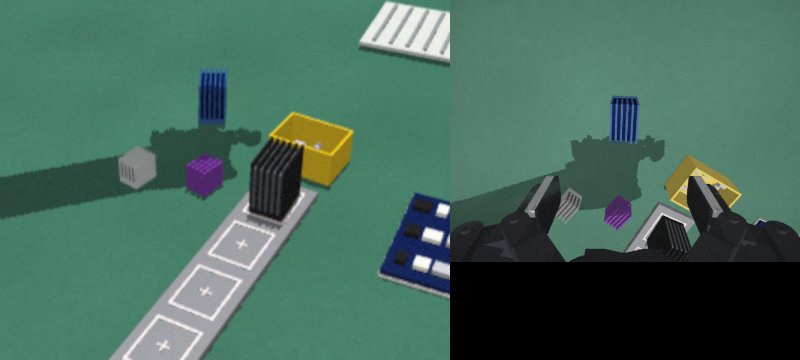

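Black stands upright on the mark nearest the bin (crop 275,185). Blue sits square between the fingers in the wrist view, with nothing next to it.

```bash
python3 -m handwheel '[{"twist":[0,0,1],"translation":[1,1,40],"claw":100},{"twist":[0,0,1],"translation":[1,1,80],"claw":100},{"twist":[0,0,1],"translation":[1,1,120],"claw":100},{"twist":[0,0,1],"translation":[1,1,150],"claw":100},{"twist":[0,0,1],"translation":[1,1,166],"claw":100},{"twist":[0,0,1],"translation":[1,1,166],"claw":70},{"twist":[0,0,1],"translation":[1,1,166],"claw":30},{"twist":[0,0,1],"translation":[1,1,166],"claw":30},{"twist":[0,0,1],"translation":[1,1,166],"claw":30},{"twist":[0,0,1],"translation":[1,1,166],"claw":30},{"twist":[0,0,1],"translation":[1,1,166],"claw":30},{"twist":[0,0,1],"translation":[1,1,166],"claw":30},{"twist":[0,0,1],"translation":[1,1,166],"claw":30},{"twist":[0,0,1],"translation":[1,1,166],"claw":30}]' 40
python3 -m handwheel '[{"twist":[0,0,0],"translation":[0,0,-15],"claw":25},{"twist":[0,0,0],"translation":[0,0,-45],"claw":25},{"twist":[0,0,0],"translation":[0,0,-80],"claw":25},{"twist":[0,0,0],"translation":[0,0,-115],"claw":25},{"twist":[0,0,0],"translation":[0,0,-130],"claw":25},{"twist":[0,0,0],"translation":[0,0,-130],"claw":25},{"twist":[0,0,0],"translation":[0,0,-130],"claw":25}]' 40
python3 - <<'E'
from h import *
delta(*MK['blue'],.32,4.8)
E
```

```text
t: 8.63
position: [0.4357, 0.2802, 0.1944]
eef_rot: [0.001, 0.485, 0.875, 0.001]
wrist_force: [0.4, -0.9, 6.7]
finger_gap: 0.0356
finger_force: 41.3
t: 9.22
position: [0.4349, 0.2797, 0.3237]
eef_rot: [0.001, 0.485, 0.875, 0.001]
wrist_force: [-0.5, 0.6, -1.0]
finger_gap: 0.0359
finger_force: 40.4
t 9.22 delta mm [-290.5   35.8    3.9] twist [ 1.400e-01 -1.000e-02  2.718e+01] gap 0.0359 F [-0.5  0.6 -1. ]
```

```bash
python3 -m handwheel '[{"twist":[0,0,4],"translation":[-25,4,0],"claw":25},{"twist":[0,0,8],"translation":[-60,8,0],"claw":25},{"twist":[0,0,12],"translation":[-95,13,0],"claw":25},{"twist":[0,0,15],"translation":[-130,17,0],"claw":25},{"twist":[0,0,18],"translation":[-165,21,0],"claw":25},{"twist":[0,0,21],"translation":[-200,25,0],"claw":25},{"twist":[0,0,24],"translation":[-235,30,0],"claw":25},{"twist":[0,0,26],"translation":[-268,33,0],"claw":25},{"twist":[0,0,27],"translation":[-290,36,0],"claw":25},{"twist":[0,0,27],"translation":[-290,36,0],"claw":25},{"twist":[0,0,27],"translation":[-290,36,0],"claw":25},{"twist":[0,0,27],"translation":[-290,36,0],"claw":25}]' 40
python3 - <<'E'
from h import *
delta(*MK['blue'],.2054,4.8)
E
```

```text
t: 10.22
position: [0.6182, 0.0537, 0.3207]
eef_rot: [-0.001, 0.675, 0.738, -0.001]
wrist_force: [-0.3, 0.4, -1.0]
finger_gap: 0.0357
finger_force: 40.3
t 10.22 delta mm [ -1.6   1.3 115.3] twist [-0.21 -0.03  0.25] gap 0.0357 F [-0.3  0.4 -1. ]
```

```bash
python3 -m handwheel '[{"twist":[0,0,0],"translation":[-1,1,25],"claw":25},{"twist":[0,0,0],"translation":[-1,1,60],"claw":25},{"twist":[0,0,0],"translation":[-1,1,90],"claw":25},{"twist":[0,0,0],"translation":[-1,1,105],"claw":25},{"twist":[0,0,0],"translation":[-1,1,112],"claw":25},{"twist":[0,0,0],"translation":[-1,1,114],"claw":25},{"twist":[0,0,0],"translation":[-1,1,114],"claw":25},{"twist":[0,0,0],"translation":[-1,1,114],"claw":25},{"twist":[0,0,0],"translation":[-1,1,114],"claw":25}]' 40
python3 - <<'E'
from h import *
delta(*MK['blue'],.2044,4.8)
viewer.snapshot('side')
delta(*MK['blue'],.2044,4.8)
E
```

```text
t: 10.97
position: [0.6208, 0.0525, 0.2103]
eef_rot: [0.001, 0.675, 0.737, 0.001]
wrist_force: [0.0, -0.7, -1.4]
finger_gap: 0.0355
finger_force: 40.4
t 10.97 delta mm [-0.  -1.6  5.9] twist [ 0.16 -0.01  0.22] gap 0.0355 F [ 0.  -0.7 -1.4]
t 11.02 delta mm [ 0.1 -1.5  5.8] twist [ 0.15 -0.01  0.2 ] gap 0.0353 F [ 0.8  0.5 -1. ]
```

```bash
python3 -m handwheel '[{"twist":[0,0,0],"translation":[0,-1,2],"claw":25},{"twist":[0,0,0],"translation":[0,-1,4],"claw":25},{"twist":[0,0,0],"translation":[0,-1,4],"claw":25},{"twist":[0,0,0],"translation":[0,-1,4],"claw":25}]' 40
```

```text
t: 11.35
position: [0.6191, 0.0519, 0.2046]
eef_rot: [-0.0, 0.676, 0.737, -0.0]
wrist_force: [-0.8, 0.2, -2.0]
finger_gap: 0.0354
finger_force: 40.4
```

```bash
python3 -m handwheel '[{"twist":[0,0,0],"translation":[0,0,1],"claw":25},{"twist":[0,0,0],"translation":[0,0,1],"claw":25},{"twist":[0,0,0],"translation":[0,0,1],"claw":50},{"twist":[0,0,0],"translation":[0,0,1],"claw":60},{"twist":[0,0,0],"translation":[0,0,1],"claw":80},{"twist":[0,0,0],"translation":[0,0,1],"claw":80},{"twist":[0,0,0],"translation":[0,0,1],"claw":80},{"twist":[0,0,0],"translation":[0,0,1],"claw":80},{"twist":[0,0,0],"translation":[0,0,-15],"claw":80},{"twist":[0,0,0],"translation":[0,0,-50],"claw":80},{"twist":[0,0,0],"translation":[0,0,-90],"claw":80},{"twist":[0,0,0],"translation":[0,0,-130],"claw":100},{"twist":[0,0,0],"translation":[0,0,-150],"claw":100},{"twist":[0,0,0],"translation":[0,0,-150],"claw":100},{"twist":[0,0,0],"translation":[0,0,-150],"claw":100}]' 40
python3 - <<'E'
from h import *
delta(.4338,-.2653,.36,17.5)
refine('blue',(*MK['blue'],4.8),.01)
E
```

```text
t: 12.6
position: [0.6194, 0.052, 0.3563]
eef_rot: [0.001, 0.676, 0.737, 0.001]
wrist_force: [-0.0, -0.5, -0.4]
finger_gap: 0.0851
finger_force: 0.0
t 12.6 delta mm [-300.  -212.5   -4.4] twist [  0.19   0.02 -12.51] gap 0.0851 F [-0.  -0.5 -0.4]
scene [0.6187 0.052 ] 4.1 0.014
side [0.6197 0.0512] -1.1 0.06
wrist [0.6209 0.049 ] 4.3 0.049
ALL [0.6205 0.0504] 4.4 0.066
```

```bash
python3 -m handwheel '[{"twist":[0,0,-2],"translation":[-25,-18,-4],"claw":100},{"twist":[0,0,-4],"translation":[-55,-39,-4],"claw":100},{"twist":[0,0,-6],"translation":[-87,-62,-4],"claw":100},{"twist":[0,0,-8],"translation":[-119,-84,-4],"claw":100},{"twist":[0,0,-9],"translation":[-151,-107,-4],"claw":100},{"twist":[0,0,-10],"translation":[-183,-130,-4],"claw":100},{"twist":[0,0,-11],"translation":[-215,-152,-4],"claw":100},{"twist":[0,0,-12],"translation":[-247,-175,-4],"claw":100},{"twist":[0,0,-12.5],"translation":[-278,-197,-4],"claw":100},{"twist":[0,0,-12.5],"translation":[-300,-212,-4],"claw":100},{"twist":[0,0,-12.5],"translation":[-300,-212,-4],"claw":100},{"twist":[0,0,-12.5],"translation":[-300,-212,-4],"claw":100}]' 40
python3 - <<'E'
from h import *
r=refine('copper',(.4338,-.2653,17.5))
delta(r[0],r[1],.182,np.degrees(r[2]))
E
```

```text
t: 13.75
position: [0.4329, -0.2666, 0.3574]
eef_rot: [-0.001, 0.593, 0.805, -0.0]
wrist_force: [0.6, 0.3, 0.1]
finger_gap: 0.0856
finger_force: 0.0
scene [ 0.433  -0.2649] 17.0 0.043
side [ 0.4346 -0.2653] 14.7 0.083
wrist [ 0.4353 -0.2668] 15.3 0.074
ALL [ 0.4346 -0.2654] 14.7 0.086
t 13.9 delta mm [ -1.6  -0.5 175.9] twist [-0.04 -0.08  2.96] gap 0.0854 F [-0.6  0.5 -0.5]
```

```bash
python3 -m handwheel '[{"twist":[0,0,2],"translation":[-1,0,40],"claw":100},{"twist":[0,0,2],"translation":[-1,0,80],"claw":100},{"twist":[0,0,2],"translation":[-1,0,120],"claw":100},{"twist":[0,0,2],"translation":[-1,0,155],"claw":100},{"twist":[0,0,2],"translation":[-1,0,174],"claw":100},{"twist":[0,0,2],"translation":[-1,0,174],"claw":70},{"twist":[0,0,2],"translation":[-1,0,174],"claw":25},{"twist":[0,0,2],"translation":[-1,0,174],"claw":25},{"twist":[0,0,2],"translation":[-1,0,174],"claw":25},{"twist":[0,0,2],"translation":[-1,0,174],"claw":25},{"twist":[0,0,2],"translation":[-1,0,174],"claw":25},{"twist":[0,0,2],"translation":[-1,0,174],"claw":25},{"twist":[0,0,2],"translation":[-1,0,174],"claw":25},{"twist":[0,0,2],"translation":[-1,0,174],"claw":25},{"twist":[0,0,2],"translation":[-1,0,174],"claw":25}]' 40
python3 -m handwheel '[{"twist":[0,0,0],"translation":[0,0,-15],"claw":20},{"twist":[0,0,0],"translation":[0,0,-45],"claw":20},{"twist":[0,0,0],"translation":[0,0,-80],"claw":20},{"twist":[0,0,0],"translation":[0,0,-115],"claw":20},{"twist":[0,0,0],"translation":[0,0,-130],"claw":20},{"twist":[0,0,0],"translation":[0,0,-130],"claw":20},{"twist":[0,0,0],"translation":[0,0,-130],"claw":20}]' 40
python3 - <<'E'
from h import *
delta(*MK['copper'],.31,4.8)
E
```

```text
t: 15.15
position: [0.4353, -0.2665, 0.1866]
eef_rot: [0.002, 0.605, 0.796, 0.0]
wrist_force: [-0.7, 0.6, 7.7]
finger_gap: 0.0317
finger_force: 40.9
t: 15.73
position: [0.4344, -0.2663, 0.3161]
eef_rot: [0.002, 0.605, 0.796, 0.0]
wrist_force: [-1.1, -0.2, -0.6]
finger_gap: 0.0316
finger_force: 39.9
t 15.73 delta mm [174.1 247.6   6.3] twist [ 0.14  0.11 10.69] gap 0.0316 F [-1.1 -0.2 -0.6]
```

```bash
python3 -m handwheel '[{"twist":[0,0,1],"translation":[13,19,0],"claw":20},{"twist":[0,0,2],"translation":[32,46,0],"claw":20},{"twist":[0,0,4],"translation":[53,76,0],"claw":20},{"twist":[0,0,5],"translation":[75,106,0],"claw":20},{"twist":[0,0,7],"translation":[96,136,0],"claw":20},{"twist":[0,0,8],"translation":[117,166,0],"claw":20},{"twist":[0,0,9],"translation":[138,196,0],"claw":20},{"twist":[0,0,10],"translation":[158,225,0],"claw":20},{"twist":[0,0,10.7],"translation":[174,248,0],"claw":20},{"twist":[0,0,10.7],"translation":[174,248,0],"claw":20},{"twist":[0,0,10.7],"translation":[174,248,0],"claw":20},{"twist":[0,0,10.7],"translation":[174,248,0],"claw":20}]' 40
python3 - <<'E'
from h import *
delta(*MK['copper'],.1976,4.8)
E
```

```text
t: 16.73
position: [0.6261, -0.0328, 0.3129]
eef_rot: [-0.001, 0.677, 0.736, -0.001]
wrist_force: [-0.7, -1.3, -1.0]
finger_gap: 0.0315
finger_force: 40.0
t 16.73 delta mm [  0.5   0.9 115.3] twist [-0.2   0.03 -0.01] gap 0.0315 F [-0.7 -1.3 -1. ]
```

```bash
python3 -m handwheel '[{"twist":[0,0,0],"translation":[0,0,25],"claw":20},{"twist":[0,0,0],"translation":[0,0,60],"claw":20},{"twist":[0,0,0],"translation":[0,0,90],"claw":20},{"twist":[0,0,0],"translation":[0,0,105],"claw":20},{"twist":[0,0,0],"translation":[0,0,112],"claw":20},{"twist":[0,0,0],"translation":[0,0,114],"claw":20},{"twist":[0,0,0],"translation":[0,0,114],"claw":20},{"twist":[0,0,0],"translation":[0,0,114],"claw":20},{"twist":[0,0,0],"translation":[0,0,114],"claw":20}]' 40
python3 - <<'E'
from h import *
delta(*MK['copper'],.1966,4.8)
E
```

```text
t: 17.48
position: [0.6275, -0.0326, 0.2023]
eef_rot: [0.001, 0.677, 0.736, 0.001]
wrist_force: [-0.7, 0.9, -1.4]
finger_gap: 0.0311
finger_force: 40.0
t 17.48 delta mm [ 0.3 -1.   5.7] twist [ 0.15  0.02 -0.03] gap 0.0311 F [-0.7  0.9 -1.4]
```

```bash
python3 -m handwheel '[{"twist":[0,0,0],"translation":[0,-1,2],"claw":20},{"twist":[0,0,0],"translation":[0,-1,4],"claw":20},{"twist":[0,0,0],"translation":[0,-1,5],"claw":20},{"twist":[0,0,0],"translation":[0,-1,5],"claw":20},{"twist":[0,0,0],"translation":[0,-1,5],"claw":20}]' 40
```

```text
t: 17.9
position: [0.6261, -0.0323, 0.1966]
eef_rot: [0.0, 0.677, 0.736, 0.0]
wrist_force: [-2.3, 0.7, 4.7]
finger_gap: 0.0317
finger_force: 40.7
```

```bash
python3 -m handwheel '[{"twist":[0,0,0],"translation":[0,0,0],"claw":45},{"twist":[0,0,0],"translation":[0,0,0],"claw":60},{"twist":[0,0,0],"translation":[0,0,0],"claw":80},{"twist":[0,0,0],"translation":[0,0,0],"claw":80},{"twist":[0,0,0],"translation":[0,0,0],"claw":80},{"twist":[0,0,0],"translation":[0,0,0],"claw":80},{"twist":[0,0,0],"translation":[0,0,-15],"claw":80},{"twist":[0,0,0],"translation":[0,0,-50],"claw":80},{"twist":[0,0,0],"translation":[0,0,-90],"claw":80},{"twist":[0,0,0],"translation":[0,0,-130],"claw":80},{"twist":[0,0,0],"translation":[0,0,-160],"claw":70},{"twist":[0,0,0],"translation":[0,0,-160],"claw":70},{"twist":[0,0,0],"translation":[0,0,-160],"claw":70}]' 40
python3 - <<'E'
from h import *
delta(.4405,.0979,.36,-7.4)
refine('copper',(*MK['copper'],4.8),.01)
E
```

```text
t: 18.98
position: [0.6264, -0.0324, 0.3582]
eef_rot: [0.002, 0.677, 0.736, 0.002]
wrist_force: [-0.9, -0.1, -0.6]
finger_gap: 0.0599
finger_force: 0.0
t 18.98 delta mm [ 145.4 -174.4   -2.7] twist [ 0.28 -0.   12.19] gap 0.0599 F [-0.9 -0.1 -0.6]
scene [ 0.6254 -0.029 ] 5.0 0.02
side [ 0.6263 -0.032 ] 1.1 0.066
wrist [ 0.6275 -0.0322] 5.3 0.05
ALL [ 0.6273 -0.0321] 4.7 0.07
```

```bash
python3 -m handwheel '[{"twist":[0,0,2],"translation":[20,-24,-3],"claw":70},{"twist":[0,0,4],"translation":[43,-52,-3],"claw":70},{"twist":[0,0,6],"translation":[67,-80,-3],"claw":70},{"twist":[0,0,8],"translation":[91,-109,-3],"claw":70},{"twist":[0,0,10],"translation":[115,-138,-3],"claw":70},{"twist":[0,0,12],"translation":[135,-162,-3],"claw":70},{"twist":[0,0,12],"translation":[145,-174,-3],"claw":70},{"twist":[0,0,12],"translation":[145,-174,-3],"claw":70},{"twist":[0,0,12],"translation":[145,-174,-3],"claw":70}]' 40
python3 - <<'E'
from h import *
r=refine('silver',(.4405,.0979,-7.4))
delta(r[0],r[1],.180,np.degrees(r[2]))
cv2.imwrite('pics/w4.png',viewer.snapshot('wrist'))
E
```

```text
t: 19.88
position: [0.4399, 0.0979, 0.3579]
eef_rot: [-0.0, 0.75, 0.662, -0.001]
wrist_force: [0.7, -0.4, 0.5]
finger_gap: 0.0599
finger_force: 0.0
scene [0.4382 0.1007] -4.0 0.021
side [0.4405 0.0994] -7.8 0.019
wrist [0.4409 0.0977] -7.0 0.01
ALL [0.4406 0.0975] -7.4 0.056
t 20.03 delta mm [  0.8  -0.7 178.2] twist [-0.02  0.03  0.07] gap 0.0598 F [-0.6  0.1  0.7]
```

View pics/w4.png

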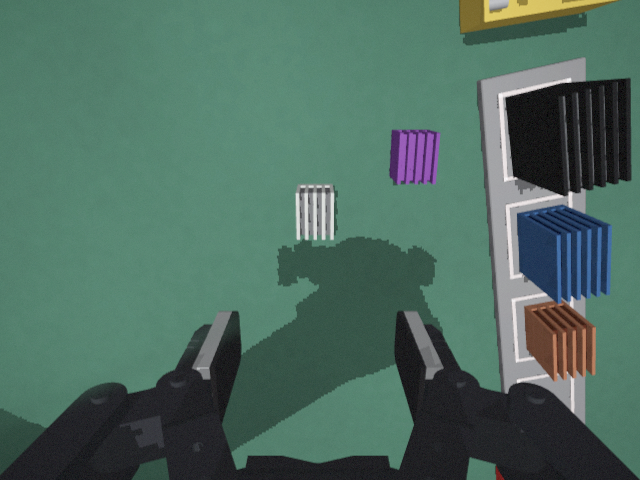

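Silver at (315,212) is square to the fingers. The purple look-alike at (415,157) is clear of the right finger, and black, blue and copper all stand on their marks.

```bash
python3 -m handwheel '[{"twist":[0,0,0],"translation":[0,0,40],"claw":70},{"twist":[0,0,0],"translation":[0,0,80],"claw":70},{"twist":[0,0,0],"translation":[0,0,120],"claw":70},{"twist":[0,0,0],"translation":[0,0,155],"claw":70},{"twist":[0,0,0],"translation":[0,0,176],"claw":70},{"twist":[0,0,0],"translation":[0,0,176],"claw":60},{"twist":[0,0,0],"translation":[0,0,176],"claw":20},{"twist":[0,0,0],"translation":[0,0,176],"claw":20},{"twist":[0,0,0],"translation":[0,0,176],"claw":20},{"twist":[0,0,0],"translation":[0,0,176],"claw":20},{"twist":[0,0,0],"translation":[0,0,176],"claw":20},{"twist":[0,0,0],"translation":[0,0,176],"claw":20},{"twist":[0,0,0],"translation":[0,0,176],"claw":20},{"twist":[0,0,0],"translation":[0,0,176],"claw":20}]' 40
python3 -m handwheel '[{"twist":[0,0,0],"translation":[0,0,-15],"claw":15},{"twist":[0,0,0],"translation":[0,0,-45],"claw":15},{"twist":[0,0,0],"translation":[0,0,-80],"claw":15},{"twist":[0,0,0],"translation":[0,0,-115],"claw":15},{"twist":[0,0,0],"translation":[0,0,-130],"claw":15},{"twist":[0,0,0],"translation":[0,0,-130],"claw":15},{"twist":[0,0,0],"translation":[0,0,-130],"claw":15}]' 40
python3 - <<'E'
from h import *
delta(*MK['silver'],.31,4.8)
E
```

```text
t: 21.25
position: [0.4409, 0.0977, 0.1836]
eef_rot: [0.0, 0.75, 0.661, 0.001]
wrist_force: [-0.3, -0.3, 7.4]
finger_gap: 0.0271
finger_force: 40.8
t: 21.83
position: [0.4404, 0.0975, 0.3135]
eef_rot: [0.001, 0.75, 0.661, 0.001]
wrist_force: [-0.9, -0.6, -0.5]
finger_gap: 0.0273
finger_force: 39.9
t 21.83 delta mm [-189.1  218.6    3.9] twist [  0.14  -0.04 -12.  ] gap 0.0273 F [-0.9 -0.6 -0.5]
```

```bash
python3 -m handwheel '[{"twist":[0,0,-1],"translation":[-13,15,0],"claw":15},{"twist":[0,0,-3],"translation":[-35,40,0],"claw":15},{"twist":[0,0,-5],"translation":[-59,68,0],"claw":15},{"twist":[0,0,-7],"translation":[-83,96,0],"claw":15},{"twist":[0,0,-8],"translation":[-107,124,0],"claw":15},{"twist":[0,0,-9],"translation":[-131,152,0],"claw":15},{"twist":[0,0,-11],"translation":[-155,179,0],"claw":15},{"twist":[0,0,-12],"translation":[-175,203,0],"claw":15},{"twist":[0,0,-12],"translation":[-189,219,0],"claw":15},{"twist":[0,0,-12],"translation":[-189,219,0],"claw":15},{"twist":[0,0,-12],"translation":[-189,219,0],"claw":15}]' 40
python3 - <<'E'
from h import *
delta(*MK['silver'],.1946,4.8)
E
```

```text
t: 22.75
position: [0.6335, -0.1185, 0.3099]
eef_rot: [-0.002, 0.678, 0.735, -0.001]
wrist_force: [-0.0, 0.2, -0.8]
finger_gap: 0.0271
finger_force: 39.9
t 22.75 delta mm [  0.9   0.6 115.3] twist [-0.23 -0.04 -0.13] gap 0.0271 F [-0.   0.2 -0.8]
```

```bash
python3 -m handwheel '[{"twist":[0,0,0],"translation":[0,0,25],"claw":15},{"twist":[0,0,0],"translation":[0,0,60],"claw":15},{"twist":[0,0,0],"translation":[0,0,90],"claw":15},{"twist":[0,0,0],"translation":[0,0,105],"claw":15},{"twist":[0,0,0],"translation":[0,0,112],"claw":15},{"twist":[0,0,0],"translation":[0,0,114],"claw":15},{"twist":[0,0,0],"translation":[0,0,114],"claw":15},{"twist":[0,0,0],"translation":[0,0,114],"claw":15},{"twist":[0,0,0],"translation":[0,0,114],"claw":15}]' 40
python3 - <<'E'
from h import *
delta(*MK['silver'],.1936,4.8)
E
```

```text
t: 23.5
position: [0.6347, -0.1175, 0.2005]
eef_rot: [0.001, 0.677, 0.736, 0.001]
wrist_force: [-0.1, -0.8, -0.3]
finger_gap: 0.0271
finger_force: 39.9
t 23.5 delta mm [ 0.1 -1.2  6.9] twist [ 0.18  0.04 -0.  ] gap 0.0271 F [-0.1 -0.8 -0.3]
```

```bash
python3 -m handwheel '[{"twist":[0,0,0],"translation":[0,-1,2],"claw":15},{"twist":[0,0,0],"translation":[0,-1,4],"claw":15},{"twist":[0,0,0],"translation":[0,-1,6],"claw":15},{"twist":[0,0,0],"translation":[0,-1,6],"claw":15},{"twist":[0,0,0],"translation":[0,-1,6],"claw":15}]' 40
```

```text
t: 23.92
position: [0.6332, -0.1176, 0.1937]
eef_rot: [0.0, 0.677, 0.736, 0.0]
wrist_force: [-1.6, 0.3, 6.1]
finger_gap: 0.0277
finger_force: 40.8
```

Contact at the expected height, so I'll release, go up and move clear of the row.

```bash
python3 -m handwheel '[{"twist":[0,0,0],"translation":[0,0,0],"claw":40},{"twist":[0,0,0],"translation":[0,0,0],"claw":60},{"twist":[0,0,0],"translation":[0,0,0],"claw":75},{"twist":[0,0,0],"translation":[0,0,0],"claw":75},{"twist":[0,0,0],"translation":[0,0,0],"claw":75},{"twist":[0,0,0],"translation":[0,0,0],"claw":75},{"twist":[0,0,0],"translation":[0,0,-15],"claw":75},{"twist":[0,0,0],"translation":[0,0,-50],"claw":75},{"twist":[0,0,0],"translation":[0,0,-90],"claw":75},{"twist":[0,0,0],"translation":[0,0,-130],"claw":75},{"twist":[0,0,0],"translation":[0,0,-170],"claw":75},{"twist":[0,0,0],"translation":[0,0,-210],"claw":75},{"twist":[0,0,0],"translation":[30,0,-220],"claw":75},{"twist":[0,0,0],"translation":[70,0,-220],"claw":75},{"twist":[0,0,0],"translation":[90,0,-220],"claw":75},{"twist":[0,0,0],"translation":[90,0,-220],"claw":75},{"twist":[0,0,0],"translation":[90,0,-220],"claw":75}]' 40
python3 - <<'E'
from h import *
for n in MK:
    print(n,MK[n]);refine(n,(*MK[n],4.8),.01,('scene','wrist'))
cv2.imwrite('pics/w5.png',viewer.snapshot('wrist'));cv2.imwrite('pics/s5.png',cv2.resize(viewer.snapshot('scene')[140:440,160:500],None,fx=2,fy=2))
E
```

```text
t: 25.33
position: [0.6252, -0.026, 0.414]
eef_rot: [0.0, 0.676, 0.737, 0.001]
wrist_force: [-0.2, -0.5, 0.6]
finger_gap: 0.064
finger_force: 0.0
black (0.6118, 0.1372)
scene [0.6117 0.139 ] 11.1 0.14
wrist [0.6138 0.1364] 5.8 0.323
ALL [0.6123 0.1364] 10.0 0.245
blue (0.6192, 0.0523)
scene [0.6185 0.0519] 4.4 0.046
wrist [0.621  0.0488] -175.3 0.038
ALL [0.6207 0.0491] 4.4 0.074
copper (0.6265, -0.0324)
scene [ 0.6254 -0.0291] 4.9 0.02
wrist [ 0.6275 -0.0324] 5.1 0.054
ALL [ 0.627  -0.0314] 6.2 0.066
silver (0.6336, -0.1175)
scene [ 0.648  -0.1253] -21.0 0.574
wrist [ 0.6325 -0.1163] -53.0 0.467
ALL [ 0.6356 -0.1245] 82.6 0.538
```

View pics/w5.png

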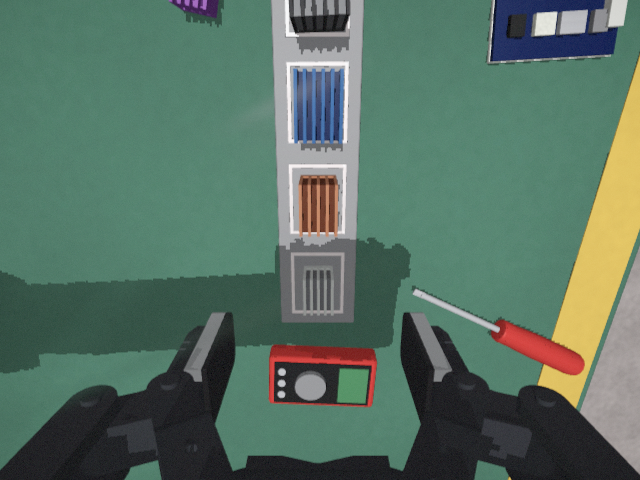

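View pics/s5.png

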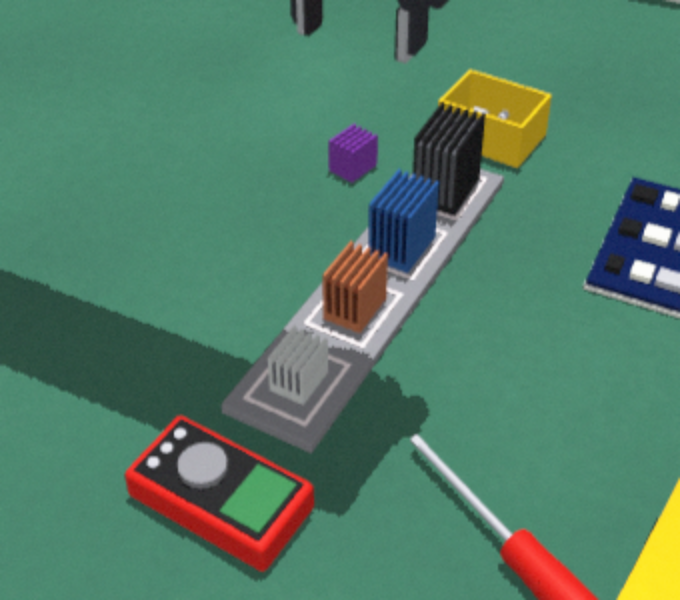

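All four stand upright in the right order: black by the bin, then blue, copper, and silver by the meter. As a centring check, I'll overlay the expected boxes and outlines.

```bash
python3 - <<'E'
from h import *
T=[]
for k,(x0,y0,x1,y1) in dict(scene=(260,170,430,370),side=(290,170,440,310)).items():
    c=viewer.camera_info(k);f=4 if k=='side' else 3
    im=viewer.snapshot(k)[y0:y1,x0:x1];im=cv2.resize(im,None,fx=f,fy=f,interpolation=cv2.INTER_CUBIC)
    im=cv2.convertScaleAbs(im,alpha=1.5,beta=25)
    for n,p in MK.items():
        a=np.radians(4.8);R=np.array([[np.cos(a),-np.sin(a)],[np.sin(a),np.cos(a)]])
        O=np.array([[-26,-33],[26,-33],[26,33],[-26,33]])/1000@R.T+p
        q=lambda P:np.round((proj(c,P)+.5-[x0,y0])*f).astype(np.int32)
        cv2.polylines(im,[q(np.c_[O,np.full(4,.01)])],True,(0,255,255),1)
        cv2.polylines(im,[cv2.convexHull(q(box([*p,a],n,.01)))],True,(0,0,255),1)
    T.append(im)
h=600;T=[cv2.copyMakeBorder(t[:600],0,600-min(600,len(t)),0,0,0) for t in T]
o=np.hstack(T);o=cv2.resize(o,(800,int(600*800/o.shape[1])));cv2.imwrite('pics/ov.png',o)
E
```

```text
(no output)
```

View pics/ov.png

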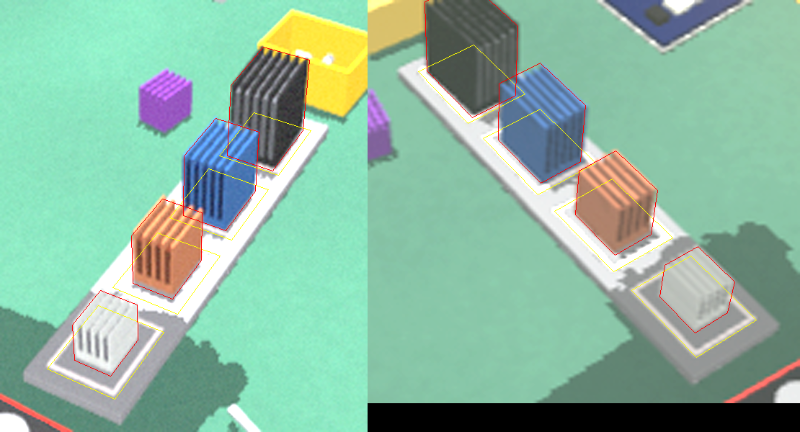

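The boxes and outlines at the mark poses coincide with the real sinks and marks in both cameras, to within about 2 mm. Handing in.

```bash
python3 -c "
from bench import finish_job
print(finish_job())"
```

```text
the job is handed in; nothing more can be done
None
```

The job is handed in: black, blue, copper and silver stand upright on the four marks from the bin to the meter, each within about 2 mm of centre in the camera check, with the bin and meter never touched; no verdict came back.

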